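Register a board in the double-track dust case

TASK

Slide the blue-handled cover of the grey dust case all the way open, behind (under) the white-handled cover. Lay the loose beige board from the bench flat, black round part up, in the bay this uncovers, its long edge along the long brass fence, and push it fully home against both the fence and the short brass end stop. Then slide the blue-handled cover fully shut again; leave the white-handled cover shut and the other parts on the bench undisturbed.

Things in the scene. Friction and masses are not known exactly. Their poses are not given: they have to be found in the camera images.
- case: Grey dust case, fixed, 176 (x) x 370 (y) x 64 mm. Origin: centre of underside, 2 mm above bench; x away from robot, y left along the track, z up. Long walls 8 mm thick: inner faces x = +-80 mm, track fins to +-75 mm. End walls: inner faces y = +-177, left one 43 mm high. Floor z = 8. A divider at y = -11 to -5 parts left (work) bay from right bay, which holds a fixed board like the loose one.
- stop_corner (a point): Floor point where the faces of the left bay's two brass stops meet: x 50, y 38, z 8 mm in the case frame; axes as the case. Long fence: 100 mm along +y from here, faces -x. End stop: 60 mm along -x from here, faces +y. Both 12 mm high, 8 mm thick.
- board_home (a point): Where the centre of the board's underside must come, pushed home on both stops: x 29, y 72, z 8 mm in the case frame (21 mm from the fence's face, 34 mm from the end stop's); the board's long edges lie along the case's y, either end first. Axes as the case.
- rear_cover (a joint): Travel (m) of the clear, blue-handled cover on the lower track: 0 shut over the left bay, 0.145 fully open under the other cover, opening towards case -y. Friction 1.5 N plus 6 N per m/s; stays where left. Panel 150 x 192 x 4 mm, top at case z = 49 mm, y = -15 to 177 shut, -160 to 32 open: the bay is then free from y = 32 to 177 mm.
- rear_handle (a point): Centre of the top of the blue handle, an upright block 22 (x) x 18 (y) x 35 mm high on its cover, with a 3 mm high, 44 x 22 mm foot; moves with the cover. In the case frame: x 0, z 84 mm, y 160 mm shut, 15 mm open; the edge of the white-handled cover is then 20 mm from this centre. Axes as the case.
- front_cover (a joint): Travel (m) of the clear, white-handled cover on the upper track: 0 shut over the right bay, where it must stay; it would open towards case +y. Panel 150 x 172 x 4 mm, top at case z = 59 mm, y = -177 to -5 mm; white handle 22 x 18 mm, top at z = 84 mm, y = -160 mm.
- board: Loose beige board to load, 42 (x) x 68 (y) mm, 6 mm thick plus a round black part and a flat grey one on top, 10 mm in all, about 40 g. Origin: centre of its underside; y along its long edges, z up. Lies flat on the bench left of the empty black tray. That tray is fixed on a stand between board and case, up to 150 mm high.
- empty_frame: Bystander: beige empty frame with two windows, 48 x 72 x 8 mm, loose on the bench near the board. Origin: centre of its underside.
- contact_block: Bystander: small brass-coloured block with a row of pins, 18 x 26 x 15 mm, loose on the bench near the board. Origin: centre of its underside.
There are look-alikes about, which are no part of the job. What is shaped like the board but pink or red is not meant.

How it is judged:
By the outcome, as a careful person would: the job done as asked, in the order asked, and still so for the second after the job is handed in, with the robot touching nothing.
It also fails if it takes over 72 s, if anything falls off the work surface, if the arm or the gripper's body presses on something with over 40 N, if the wrist force passes 120 N, or if a joint passes its speed limit or range.

ROBOT

A 6-joint arm with a two-finger parallel gripper is mounted at the origin on a cart in front of the work surface, level with it; the furniture and walls round the work are solid. World frame = base frame: x ahead of the robot, y to its left, z up, the work surface at z = 0. Lengths are in mm, angles in rad, forces in N, time in s.
With the tool pointing down it reaches from about 275 to 725 mm from the base axis. Payload 5.6 kg.
Tool frame: the origin (TCP) lies between the finger pads; the fingertips stand 14 mm ahead of it and the grasp point (between the pads) lies 5 mm behind it; z points along the fingers, y is the direction in which the jaws open and shut (so a half turn about z gives the same grasp; the last joint's range is limited). The gripper opens to 85 mm and grips with 20 to 120 N. Pads are 22 mm wide; open, the fingers measure 114 mm over their backs; the gripper's body (76 mm by 85 mm) begins 54 mm behind the grasp point. The pads swing forward as they close: fully open they stand 13 mm farther back than shut.
Start: joints at [-0.89, 0.255, 0.108, 0, -1.424, -0.285], TCP at [212.069, -507.464, 245.283] pointing down, gripper open.
Joint ranges: [-2.95, 2.95], [-1.21, 1.97], [-1.09, 1.5], [-2.87, 1.71], [-2.94, -0.07], [-3.05, 3.05]. Speed limits (rad/s): [2.57, 2.57, 3.14, 3.14, 3.14, 3.14].

INTERFACE

Orientations are given as a unit quaternion [x, y, z, w].
In Python, from station import r gives the robot as it stands.
- The arm moves only by the tool jog_arm, never from a script. Its arguments are lists of equal length, an entry for each row: "travel": the shift along the world's x, y, z in cm, a list of three; "dr": the turn, a rotation vector about the world's x, y, z in rad, a list of three; "hand": the finger opening in cm, from 0 to 8.54. A call has 1 to 20 rows; each row is the pose to reach, as a shift and turn from the pose measured when the call began; what a row does not reach only later rows make up. A row lasts 1/12 s, in which the tool goes at most 41.7 mm and 7.16 degrees, less where a joint would pass 70% of its speed; a pose out of reach is approached as far as the arm can. A call with a gripper value outside its range is refused whole. The fingers move at their own pace and stop on an object; "grip_force" is the grip in N (left out, the last holds). Time passes only in rows, so rows that repeat a pose let the fingers close. It gives the time, the measured TCP pose, the force and the opening at its end, in the units of the state.
- r.sense(): the state, without advancing time (a new reading comes with each control period).
- r.capture(name): name is "scene" or "side" or "wrist"; returns a dict with "color" (400x640x3 uint8, red, green, blue), "mtx" (3x3 intrinsics, pixels), "distortion" ([k1, k2, p1, p2, k3] as OpenCV has them; the pictures are not rectified), "R" (3x3) and "t" (3): a world point X has camera coordinates R X + t; the wrist camera has in their place "tool_from_camera" (4x4, takes a point from camera to tool coordinates, whose origin is the TCP and whose axes are the flange's). Camera axes: x right, y down, z forward; pixel columns grow to the right and rows downward; lengths in mm; the calibration is good to about 2 mm. A picture is of the moment at which its call begins: read the wrist's pose just before it. There is no depth.
- r.job_done(): hands the job in, once; it reports no verdict.
The state is a dict: "time": time; "joint_positions": joint angles; "joint_velocities": joint speeds; "effort": joint torques, N m; "eef_pos": TCP position; "tool_rot": TCP orientation; "wrist_force": force on the tool from outside, world axes, zero at the start; "wrist_torque": the same for the moment, N m; "width": finger opening in mm.
Only numpy, scipy, OpenCV 4.12 (cv2) and the standard library are available. Lean on these libraries where they do the work, as an engineer would, in place of code of your own. Each camera call takes 0.05 s, during which the arm holds its last target.

## Working session

There is one attempt and no reset: what is moved stays moved. The work goes in short steps, Python scripts to look and compute and a tool call to move; the robot and the scene stay as the last step left them, time stands still between calls to the robot, and variables do not carry over. Pictures are saved under pics/ and viewed, and the job is handed in when it is done.

Besides the shell and the picture viewer there is one more tool, called after "Call:" as name(argument=value, ...), one argument or row to a line, values as JSON. jog_arm: Moves the arm, as the interface text tells. Its arguments: {"type":"object","properties":{"travel":{"type":"array"},"dr":{"type":"array"},"hand":{"type":"array"},"grip_force":{"type":"number"}},"required":["travel","dr","hand"]}

```bash
ls; mkdir -p pics
python3 - <<'E'
from station import r
import cv2
s=r.sense()
for k,v in s.items(): print(k,v)
for n in ("scene","side","wrist"):
    c=r.capture(n); cv2.imwrite(f"pics/{n}0.png",c["color"][:,:,::-1])
    print(n,{k:v.tolist() if hasattr(v,'tolist') else v for k,v in c.items() if k!="color"})
E
```

```text
pics
time 0.0
joint_positions [-8.90368542e-01  2.55751046e-01  1.06977943e-01 -4.76812321e-04
 -1.42391126e+00 -2.84603318e-01]
joint_velocities [ 0.00044286  0.00164765  0.00120487  0.00181233 -0.00169098  0.00037244]
effort [-1.70311910e-04 -3.86627913e+01  2.37943876e+01  5.36500007e+00
 -6.01130014e-03  3.97956467e-05]
eef_pos [ 211.9298297  -507.0046798   244.38280326]
tool_rot [-1.96588226e-01  9.80485656e-01  9.45655284e-04 -2.29148418e-04]
wrist_force [-0.12276396  0.3421595   0.30974038]
wrist_torque [0.03682897 0.0298172  0.0163613 ]
width 85.49383005642578
scene {'mtx': [[455.3931925148833, 0.0, 309.6213264218416], [0.0, 455.3931925148833, 204.63341510296408], [0.0, 0.0, 1.0]], 'distortion': [-0.11994434324074603, 0.0, 0.0, 0.0, 0.0], 'R': [[-0.6459997785298157, -0.7631722208139641, 0.015888597084420447], [-0.5503034406086564, 0.45118667718043953, -0.7025643782523769], [0.5290088934920699, -0.46259998239597444, -0.7114427924250409]], 't': [394.89810279204914, 343.5773836225968, 796.6189145723877]}
side {'mtx': [[436.4609699844524, 0.0, 327.8856098314539], [0.0, 436.460969
[... 162 characters left out ...]
95883164175197], [-0.17595210033833297, -0.5862057729847896, -0.7908246645785867], [0.2086901045208006, 0.7628850519030944, -0.6119271507768796]], 't': [-538.7337264425499, 197.7407589090979, 1167.8670753282327]}
wrist {'mtx': [[357.5221130472739, 0.0, 313.03158912680436], [0.0, 357.5221130472739, 209.70370425322642], [0.0, 0.0, 1.0]], 'distortion': [-0.05487067057389403, 0.0, 0.0, 0.0, 0.0], 'tool_from_camera': [[0.00045306933844434954, -0.9545516368763614, -0.29804524365410423, 77.37122791540338], [0.999999624469468, 0.0006526665456247609, -0.0005701642779940818, 0.6035434174787024], [0.0007387754044632581, -0.29804487340506286, 0.9545515741162771, -128.17121847446], [0.0, 0.0, 0.0, 1.0]]}
```

View pics/scene0.png

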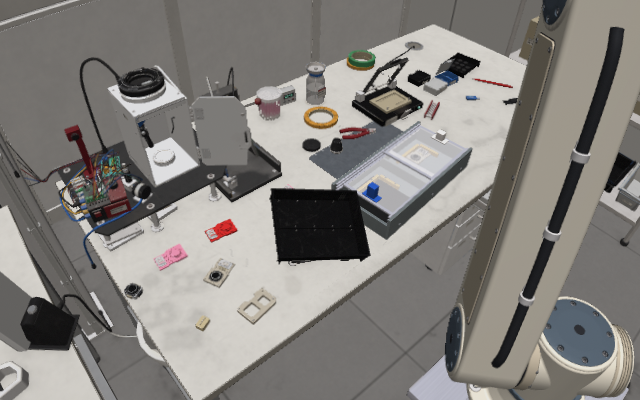

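View pics/side0.png

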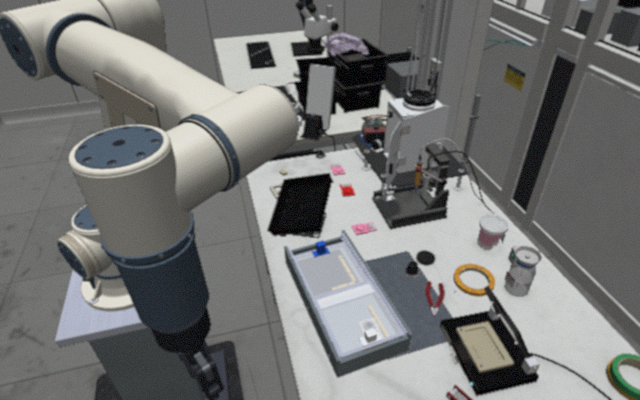

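View pics/wrist0.png

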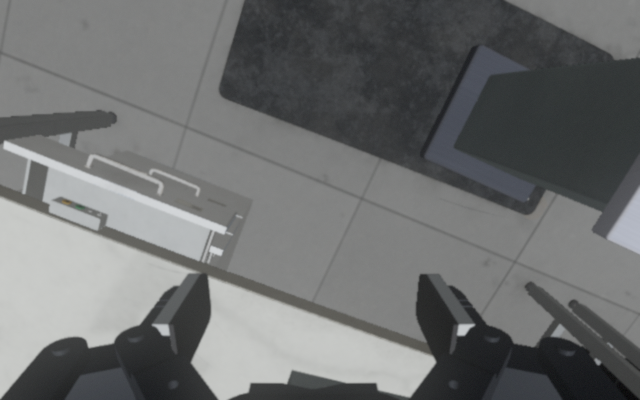

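The scene view shows the case around (405,180) with the blue handle at (373,190). The black tray is at (320,225) and the beige board at (219,272). The frame is at (257,304) and the block at (202,323). I'll zoom in for measurements.

```bash
cat > h.py <<'E'
import numpy as np, cv2
from scipy.spatial.transform import Rotation as Rot
def cam(c,s=None):
    if 'R' in c: return np.array(c['R']),np.array(c['t'])
    T=np.array(c['tool_from_camera']); Rt=Rot.from_quat(s['tool_rot']).as_matrix(); 
    Rwc=Rt@T[:3,:3]; p=Rt@T[:3,3]+np.array(s['eef_pos'])
    return Rwc.T,-Rwc.T@p
def ray(c,R,t,uv,z):
    n=cv2.undistortPoints(np.array(uv,float).reshape(-1,1,2),np.array(c['mtx']),np.array(c['distortion'])).reshape(-1,2)
    d=np.c_[n,np.ones(len(n))]@R; o=-R.T@t
    return o+d*((np.asarray(z)-o[2])/d[:,2])[:,None]
def proj(c,R,t,X):
    return cv2.projectPoints(np.array(X,float).reshape(-1,3),cv2.Rodrigues(R)[0],t,np.array(c['mtx']),np.array(c['distortion']))[0].reshape(-1,2)
def crop(img,x0,y0,x1,y1,f,name):
    cv2.imwrite(name,cv2.resize(img[y0:y1,x0:x1,::-1],None,fx=f,fy=f,interpolation=cv2.INTER_CUBIC))
E
python3 - <<'E'
import cv2
from h import *
a=cv2.imread('pics/scene0.png')[:,:,::-1]; b=cv2.imread('pics/side0.png')[:,:,::-1]
crop(a,320,120,480,240,5,'pics/sc_case.png')
crop(a,180,240,300,340,6,'pics/sc_board.png')
crop(b,270,225,420,375,4,'pics/sd_case.png')
E
```

```text
(no output)
```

View pics/sc_case.png

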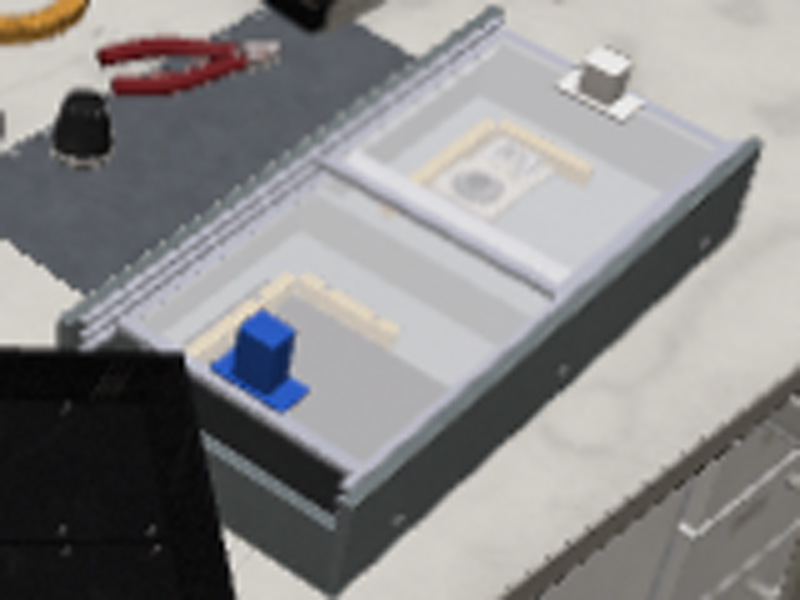

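View pics/sc_board.png

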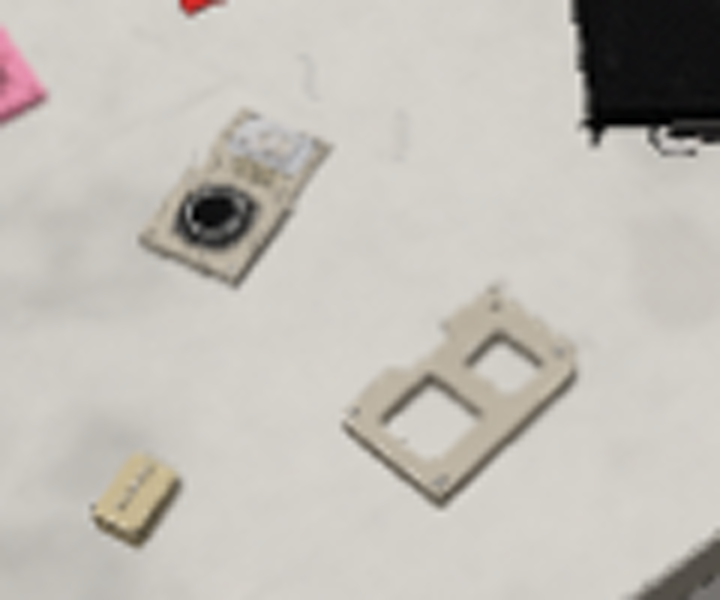

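View pics/sd_case.png

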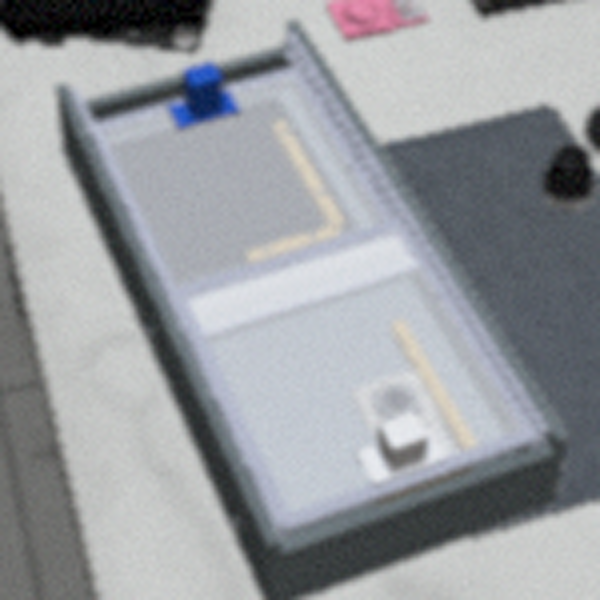

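```bash
cat > fit.py <<'E'
from station import r
from h import *
from scipy.optimize import least_squares
sc=r.capture('scene'); sd=r.capture('side')
P={'sc':[((-88,185,0),(335,595)),((-88,185,64),(345,488)),((-88,-185,64),(760,140)),((88,185,64),(60,322)),((88,-185,64),(500,10)),((0,160,84),(267,326)),((0,-160,84),(607,57))],
'sd':[((88,185,64),(293,22)),((-88,185,64),(62,88)),((88,-185,64),(562,438)),((0,160,84),(203,70)),((0,-160,84),(404,428))]}
D=[(sc,np.array([p[0] for p in P['sc']],float),np.array([p[1] for p in P['sc']])/5+[320,120]),
(sd,np.array([p[0] for p in P['sd']],float),np.array([p[1] for p in P['sd']])/4+[270,225])]
def W(p,X):
    c,s=np.cos(p[2]),np.sin(p[2]); return X@np.array([[c,s,0],[-s,c,0],[0,0,1]])+[p[0],p[1],2]
def f(p): return np.concatenate([(proj(c,*cam(c),W(p,X))-uv).ravel() for c,X,uv in D])
s=least_squares(f,[450,0,0],loss='soft_l1'); print(s.x); print(f(s.x).reshape(-1,2).round(1))
for i in (0,1):
    g=lambda p:(proj(D[i][0],*cam(D[i][0]),W(p,D[i][1]))-D[i][2]).ravel()
    print(i,least_squares(g,s.x).x)
o=np.array([180,240])
b=np.array([(142,240),(236,285),(330,147),(245,112),(213,216)])/6+o
B=ray(sc,*cam(sc),b,[6,6,6,6,10]); print(B.round(1),B[:4].mean(0))
fr=np.array([(345,425),(440,503),(575,370),(495,290)])/6+o; print('frame',ray(sc,*cam(sc),fr,[8]*4).round(0))
bl=np.array([(95,512),(135,455),(180,480),(140,545)])/6+o; print('block',ray(sc,*cam(sc),bl,[10]*4).round(0))
E
python3 fit.py
```

```text
[ 524.96755737 -246.9682923    -6.1865026 ]
[[-0.4 -0.2]
 [ 1.6  2.5]
 [ 1.4 -0.2]
 [-0.1 -2.6]
 [-0.8 -2. ]
 [-5.5  3.4]
 [ 0.9 -0.1]
 [ 1.7 -0.8]
 [-1.4 -0.9]
 [ 2.2  0.4]
 [-2.6 -4.5]
 [ 0.1  1. ]]
0 [ 525.36475598 -248.8879286    -6.18283078]
1 [ 524.24650678 -248.23904305   -6.18898071]
[[585.6 316.2   6. ]
 [548.4 300.6   6. ]
 [577.7 241.4   6. ]
 [610.9 256.7   6. ]
 [575.8 292.1  10. ]] [580.66348092 278.75282582   6.        ]
frame [[477. 303.   8.]
 [433. 296.   8.]
 [445. 231.   8.]
 [488. 232.   8.]]
block [[500. 386.  10.]
 [510. 365.  10.]
 [492. 358.  10.]
 [480. 381.  10.]]
```

```bash
cat >> fit.py <<'E'
print('----')
def f2(p): 
    out=[]
    for c,X,uv in D:
        X=X.copy(); X[(X[:,1]==160),1]-=p[3]
        out.append((proj(c,*cam(c),W(p,X))-uv).ravel())
    return np.concatenate(out)
s=least_squares(f2,[525,-247,.097,10],loss='soft_l1'); print(s.x); print(f2(s.x).reshape(-1,2).round(1))
for n,X in dict(handle=(0,160-s.x[3],84),open=(0,15,84),home=(29,72,8),corner=(50,38,8)).items(): print(n,W(s.x,np.array([X],float)))
E
python3 fit.py | sed -n '/----/,$p'
```

```text
----
[ 5.24356313e+02 -2.45462924e+02  9.85732549e-02  2.03912835e+01]
[[-0.4  0.3]
 [ 1.5  3. ]
 [ 1.2  0.1]
 [-0.4 -2.1]
 [-1.1 -1.8]
 [-0.2 -0.3]
 [ 0.6  0.1]
 [ 1.2 -1.1]
 [-1.9 -1.1]
 [ 1.8 -0.2]
 [-0.3  0.1]
 [-0.3  0.5]]
handle [[ 510.61690277 -106.53192544   86.        ]]
open [[ 522.88010739 -230.53574007   86.        ]]
home [[ 546.12974868 -170.95844423   10.        ]]
corner [[ 570.3738718  -202.72670661   10.        ]]
```

Run:
```python
from station import r
from h import *
sc=r.capture('scene')
print(ray(sc,*cam(sc),[(273,190),(335,191),(369,257),(277,260)],[150]*4).round(0))
```

```text
[[588. 122. 150.]
 [504.  25. 150.]
 [337.  94. 150.]
 [438. 227. 150.]]
```

Call:
jog_arm(
  travel=[
    [2,2,0],
    [4,5,0],
    [6.5,7.5,0],
    [9,10.5,0],
    [11.5,13.5,0],
    [14,16.5,0],
    [16.5,19.5,0],
    [19,22.5,0],
    [21.5,25.5,0],
    [24,28,0],
    [26,30.5,0],
    [28,33,-0.5],
    [29.5,34.7,-1],
    [30.5,35.7,-1.5],
    [30.5,35.7,-1.5],
    [30.5,35.7,-1.5],
  ],
  dr=[
    [0,0,0.09],
    [0,0,0.18],
    [0,0,0.28],
    [0,0,0.38],
    [0,0,0.48],
    [0,0,0.58],
    [0,0,0.68],
    [0,0,0.78],
    [0,0,0.88],
    [0,0,0.98],
    [0,0,1.08],
    [0,0,1.17],
    [0,0,1.24],
    [0,0,1.275],
    [0,0,1.275],
    [0,0,1.275],
  ],
  hand=[5,5,5,5,5,5,5,5,5,5,5,5,5,5,5,5],
  grip_force=30,
)

```text
time: 1.73
eef_pos: [516.9, -150.3, 229.6]
tool_rot: [0.741, -0.671, -0.001, 0.001]
wrist_force: [-0.7, -0.7, -0.0]
width: 49.9
```

```bash
cat > shot.py <<'E'
import sys
from station import r
from h import *
s=r.sense(); c=r.capture('wrist'); n=sys.argv[1]
cv2.imwrite(f'pics/{n}.png',c['color'][:,:,::-1])
import pickle; pickle.dump((s,c),open(f'{n}.pkl','wb'))
print(s['time'],np.round(s['eef_pos'],1),np.round(s['tool_rot'],4),np.round(s['wrist_force'],1),round(s['width'],1),np.round(s['joint_positions'],2))
E
python3 shot.py w1
```

```text
1.7333 [ 516.9 -150.3  229.6] [ 7.415e-01 -6.710e-01 -5.000e-04  6.000e-04] [-0.7 -0.7 -0. ] 49.9 [ 0.01  0.24  0.05  0.   -1.38  0.09]
```

View pics/w1.png

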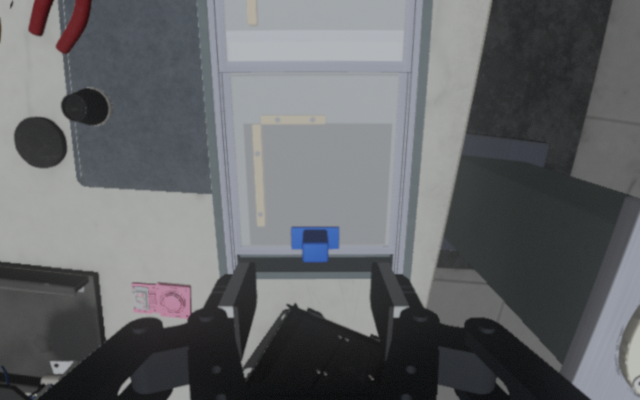

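Run:
```python
import cv2
from h import *
a=cv2.imread('pics/w1.png')[:,:,::-1]
crop(a,205,50,430,290,2.5,'pics/w1a.png'); crop(a,280,215,350,275,8,'pics/w1b.png')
```

```text
(no output)
```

View pics/w1a.png

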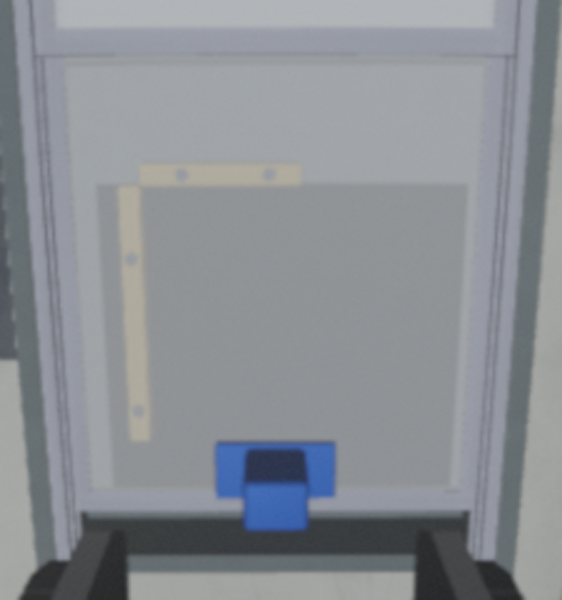

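View pics/w1b.png

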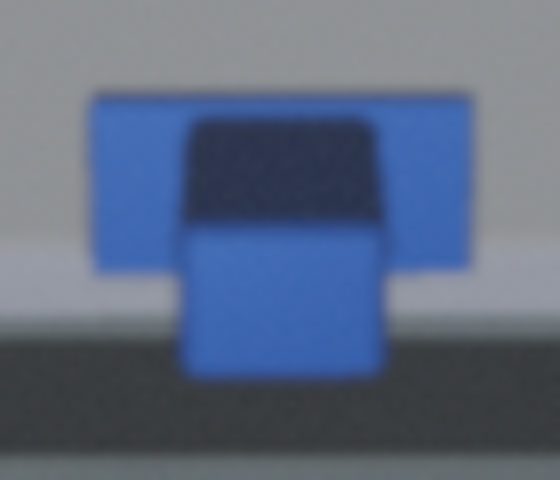

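```bash
cat > fitw.py <<'E'
import pickle
from h import *
from scipy.optimize import least_squares
s,c=pickle.load(open('w1.pkl','rb')); R,t=cam(c,s)
X=np.array([(-10,38,20),(-10,30,20),(50,30,20),(50,38,20),(50,138,20),(58,138,20),(58,38,20),(11,151,84),(-11,151,84),(-11,169,84),(11,169,84)],float)
uv=np.r_[np.array([(300,186),(300,163),(140,163),(142,186),(150,441),(130,441),(118,186)])/2.5+[205,50],np.array([(183,225),(383,225),(383,378),(183,378)])/8+[280,215]]
def W(p,X):
    cc,ss=np.cos(p[2]),np.sin(p[2]); return X@np.array([[cc,ss,0],[-ss,cc,0],[0,0,1]])+[p[0],p[1],2]
def f(p):
    Y=X.copy(); Y[7:,1]-=p[3]; return (proj(c,R,t,W(p,Y))-uv).ravel()
q=least_squares(f,[524,-245,.098,20]); print(q.x); print(f(q.x).reshape(-1,2).round(1))
for n,Z in dict(handle=(0,160-q.x[3],84),open=(0,15,84),shut=(0,160,84),home=(29,72,8),corner=(50,38,8)).items(): print(n,W(q.x,np.array([Z],float)).round(1))
E
python3 fitw.py
```

```text
[ 5.22551235e+02 -2.41773159e+02  9.98371195e-02  2.22875877e+01]
[[ 1.  -0.2]
 [ 1.1  0. ]
 [-0.7  0.1]
 [-1.1 -0.1]
 [-0.1  0.2]
 [-0.1  0.2]
 [-0.2 -0.1]
 [-0.8 -0.4]
 [ 1.  -0.4]
 [ 0.7  0.4]
 [-0.6  0.4]]
handle [[ 508.8 -104.7   86. ]]
open [[ 521.1 -226.8   86. ]]
shut [[506.6 -82.6  86. ]]
home [[ 544.2 -167.2   10. ]]
corner [[ 568.5 -199.    10. ]]
```

Call:
jog_arm(
  travel=[
    [-0.3,1.5,-2],
    [-0.5,3,-5],
    [-0.7,4,-8],
    [-0.75,4.5,-11],
    [-0.75,4.5,-13],
    [-0.75,4.5,-14.5],
    [-0.75,4.5,-15.4],
    [-0.75,4.5,-15.4],
    [-0.75,4.5,-15.4],
    [-0.75,4.5,-15.4],
    [-0.75,4.5,-15.4],
    [-0.75,4.5,-15.4],
    [-0.75,4.5,-15.4],
    [-0.75,4.5,-15.4],
  ],
  dr=[
    [0,0,0],
    [0,0,0],
    [0,0,0],
    [0,0,0],
    [0,0,0],
    [0,0,0],
    [0,0,0],
    [0,0,0],
    [0,0,0],
    [0,0,0],
    [0,0,0],
    [0,0,0],
    [0,0,0],
    [0,0,0],
  ],
  hand=[5,5,5,5,5,5,5,5,1.5,1.5,1.5,1.5,1.5,1.5],
  grip_force=30,
)

```text
time: 2.95
eef_pos: [510.8, -106.2, 77.8]
tool_rot: [0.741, -0.671, 0.002, -0.001]
wrist_force: [1.4, -1.4, 5.7]
width: 21.1
```

```bash
python3 shot.py w2
```

```text
2.95 [ 510.8 -106.2   77.8] [ 7.414e-01 -6.711e-01  1.500e-03 -5.000e-04] [ 1.4 -1.4  5.7] 21.1 [ 0.1   0.31 -0.26  0.   -0.99  0.  ]
```

View pics/w2.png

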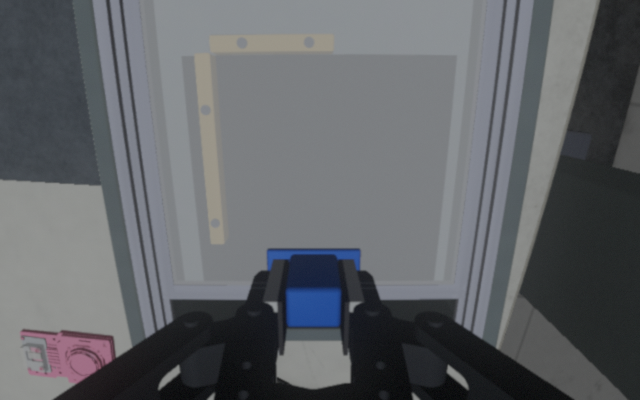

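Call:
jog_arm(
  travel=[
    [0.05,-0.5,0],
    [0.15,-1.5,0],
    [0.27,-2.7,0],
    [0.4,-4,0],
    [0.52,-5.3,0],
    [0.65,-6.6,0],
    [0.78,-7.9,0],
    [0.9,-9.2,0],
    [1.02,-10.3,0],
    [1.1,-11.2,0],
    [1.17,-11.8,0],
    [1.22,-12.2,0],
    [1.26,-12.6,0],
    [1.29,-12.9,0],
    [1.29,-12.9,0],
    [1.29,-12.9,0],
  ],
  dr=[
    [0,0,0],
    [0,0,0],
    [0,0,0],
    [0,0,0],
    [0,0,0],
    [0,0,0],
    [0,0,0],
    [0,0,0],
    [0,0,0],
    [0,0,0],
    [0,0,0],
    [0,0,0],
    [0,0,0],
    [0,0,0],
    [0,0,0],
    [0,0,0],
  ],
  hand=[1.5,1.5,1.5,1.5,1.5,1.5,1.5,1.5,1.5,1.5,1.5,1.5,1.5,1.5,1.5,1.5],
)

```text
time: 4.33
eef_pos: [523.3, -229.3, 77.7]
tool_rot: [0.741, -0.671, -0.002, -0.004]
wrist_force: [-0.1, 26.2, 12.5]
width: 21.0
```

```bash
python3 shot.py w3
```

```text
4.3333 [ 523.3 -229.3   77.7] [ 0.7415 -0.671  -0.0016 -0.0038] [-0.1 26.2 12.5] 21.0 [-0.14  0.4  -0.12 -0.01 -1.05  0.25]
```

View pics/w3.png

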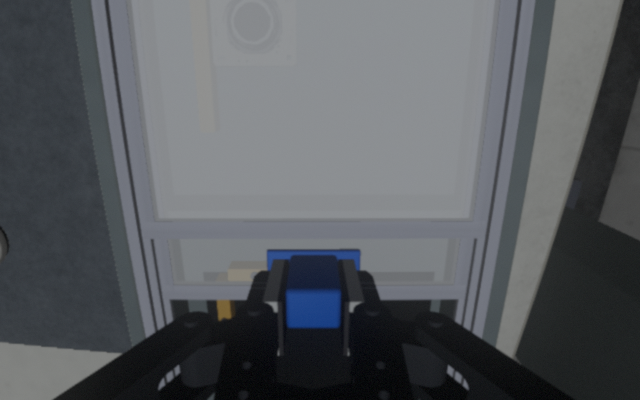

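Call:
jog_arm(
  travel=[
    [0,0.1,0],
    [0,0.2,0],
    [0,0.2,0.1],
    [0,0.2,0.3],
    [0,0.2,1.5],
    [0,0.2,4],
    [0,0.2,7],
    [0,0.8,10.5],
    [0.2,3,14],
    [0.6,6,17],
    [1,9,17.5],
    [1.4,12.5,17.5],
    [1.8,16,17.5],
    [2.2,19.8,17.5],
    [2.6,23.6,17.5],
    [3,27.4,17.5],
    [3.5,31.2,17.5],
    [4,35,17.5],
    [4.5,38.8,17.5],
    [5,42.5,17.5],
  ],
  dr=[
    [0,0,0],
    [0,0,0],
    [0,0,0],
    [0,0,0],
    [0,0,0],
    [0,0,0],
    [0,0,0],
    [0,0,0],
    [0,0,0],
    [0,0,0.05],
    [0,0,0.1],
    [0,0,0.15],
    [0,0,0.2],
    [0,0,0.25],
    [0,0,0.3],
    [0,0,0.33],
    [0,0,0.33],
    [0,0,0.33],
    [0,0,0.33],
    [0,0,0.33],
  ],
  hand=[5.3,5.3,5.3,5.3,5.3,5.3,5.3,5.3,5.3,5.3,5.3,5.3,5.3,5.3,5.3,5.3,5.3,5.3,5.3,5.3],
)

```text
time: 6.05
eef_pos: [573.3, 196.7, 252.8]
tool_rot: [0.841, -0.54, -0.002, -0.003]
wrist_force: [0.7, -1.4, -0.1]
width: 52.9
```

Call:
jog_arm(
  travel=[
    [0.3,2.5,0],
    [0.6,5,-0.5],
    [0.8,7,-1],
    [0.8,8,-1.5],
    [0.8,8.3,-1.8],
    [0.8,8.3,-1.8],
    [0.8,8.3,-1.8],
  ],
  dr=[
    [0,0,0],
    [0,0,0],
    [0,0,0],
    [0,0,0],
    [0,0,0],
    [0,0,0],
    [0,0,0],
  ],
  hand=[5.3,5.3,5.3,5.3,5.3,5.3,5.3],
)

```text
time: 6.63
eef_pos: [581.4, 278.5, 234.8]
tool_rot: [0.841, -0.541, -0.002, -0.003]
wrist_force: [-0.5, 0.2, -0.3]
width: 52.9
```

```bash
python3 shot.py w4
python3 - <<'E'
import cv2
from h import *
from station import r
a=cv2.imread('pics/w4.png')[:,:,::-1]
crop(a,220,100,420,300,3,'pics/w4a.png')
c=r.capture('scene'); cv2.imwrite('pics/sc4.png',c['color'][:,:,::-1]); crop(c['color'],320,120,480,240,5,'pics/sc4a.png')
E
```

```text
6.6333 [581.4 278.5 234.8] [ 0.8412 -0.5407 -0.0018 -0.0025] [-0.5  0.2 -0.3] 52.9 [ 0.69  0.45  0.36 -0.01 -1.48 -0.26]
```

View pics/w4.png

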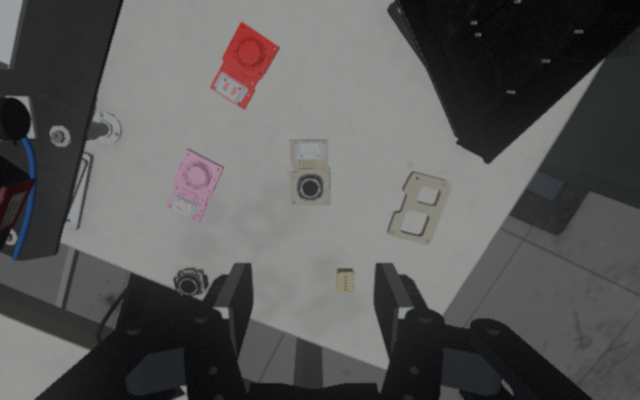

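View pics/w4a.png

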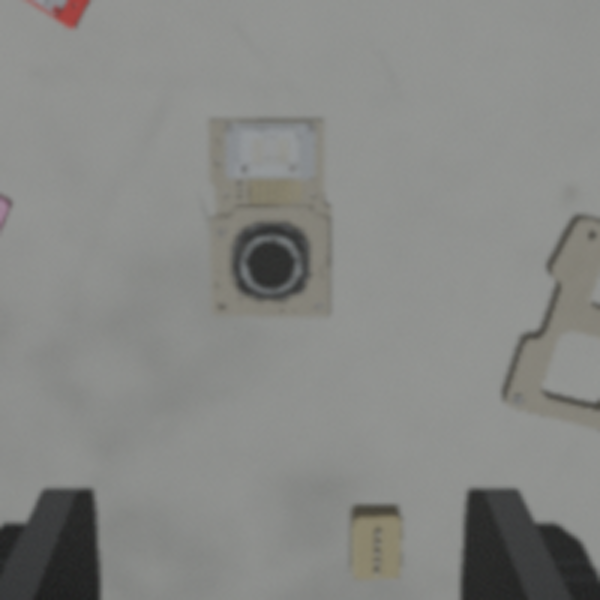

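View pics/sc4a.png

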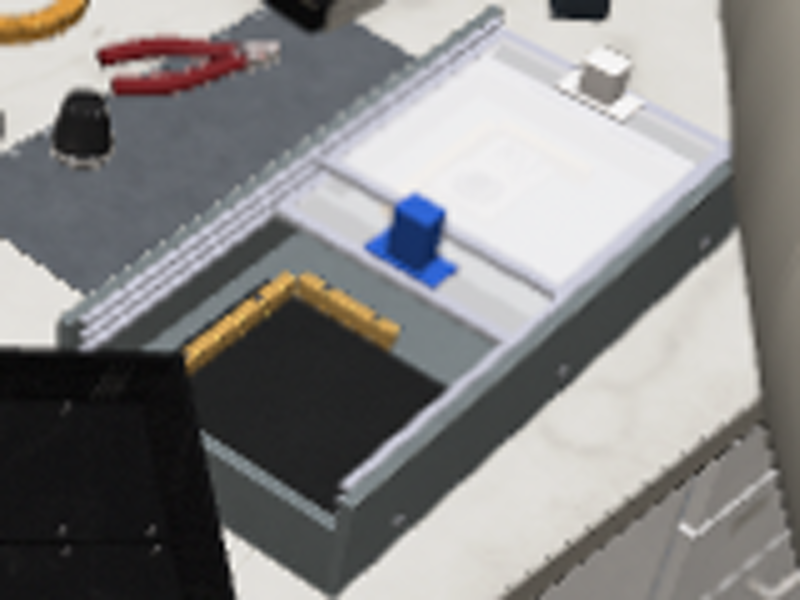

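Run:
```python
import pickle
from h import *
s,c=pickle.load(open('w4.pkl','rb')); R,t=cam(c,s)
uv=np.array([(210,118),(322,118),(331,315),(211,315),(216,240),(331,240)])/3+[220,100]
B=ray(c,R,t,uv,[6]*6); print(B.round(1)); 
l=B[0]-B[3]; print(np.degrees(np.arctan2(l[1],l[0])),np.linalg.norm(l),np.linalg.norm(B[2]-B[3]))
u=l/np.linalg.norm(l); v=np.array([-u[1],u[0],0]); print('u',u,'v',v)
print('c', (B[2]+B[3])/2+u*34,(B[2]+B[3])/2+u*26)
q=Rot.from_quat(s['tool_rot']).as_matrix(); print(q.round(4), np.degrees(np.arctan2(q[1,1],q[0,1])))
```

```text
[[616.3 255.1   6. ]
 [582.8 239.8   6. ]
 [551.1 299.8   6. ]
 [589.  317.1   6. ]
 [598.  292.    6. ]
 [562.5 275.7   6. ]]
-66.22081742459505 67.76098284348988 41.69627172991863
u [ 0.40321284 -0.91510623  0.        ] v [0.91510623 0.40321284 0.        ]
c [583.72170816 277.32446173   6.        ] [580.49600547 284.64531156   6.        ]
[[ 4.153e-01 -9.097e-01 -3.000e-04]
 [-9.097e-01 -4.153e-01  6.200e-03]
 [-5.800e-03 -2.300e-03 -1.000e+00]] -155.46199229756726
```

Call:
jog_arm(
  travel=[
    [-0.1,0.3,-2.5],
    [-0.2,0.6,-6],
    [-0.2,0.65,-9.5],
    [-0.2,0.65,-13],
    [-0.2,0.65,-16],
    [-0.2,0.65,-18],
    [-0.2,0.65,-19.5],
    [-0.2,0.65,-20.5],
    [-0.2,0.65,-21.1],
    [-0.2,0.65,-21.5],
    [-0.2,0.65,-21.5],
    [-0.2,0.65,-21.5],
  ],
  dr=[
    [0,0,0],
    [0,0,0],
    [0,0,0],
    [0,0,0],
    [0,0,0],
    [0,0,0],
    [0,0,0],
    [0,0,0],
    [0,0,0],
    [0,0,0],
    [0,0,0],
    [0,0,0],
  ],
  hand=[5.3,5.3,5.3,5.3,5.3,5.3,5.3,5.3,5.3,5.3,5.3,5.3],
)

```text
time: 7.73
eef_pos: [580.3, 285.2, 21.6]
tool_rot: [0.841, -0.541, -0.001, -0.004]
wrist_force: [0.5, 0.0, 0.7]
width: 53.0
```

```bash
python3 shot.py w5
```

```text
7.7333 [580.3 285.2  21.6] [ 0.8411 -0.5409 -0.0012 -0.004 ] [0.5 0.  0.7] 53.0 [ 0.7   0.58  0.02 -0.01 -1.   -0.26]
```

View pics/w5.png

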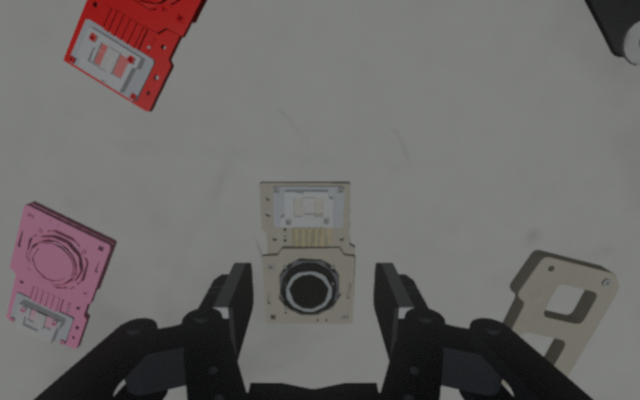

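Call:
jog_arm(
  travel=[
    [0,0,-0.3],
    [0,0,-0.6],
    [0,0,-0.6],
    [0,0,-0.6],
  ],
  dr=[
    [0,0,0],
    [0,0,0],
    [0,0,0],
    [0,0,0],
  ],
  hand=[4.8,4.8,4.8,4.8],
)

```text
time: 8.12
eef_pos: [580.2, 285.3, 15.7]
tool_rot: [0.841, -0.541, -0.001, -0.004]
wrist_force: [1.1, 0.2, -0.1]
width: 48.4
```

```bash
python3 shot.py w6;python3 - <<'E'
import cv2
from h import *
a=cv2.imread('pics/w6.png')[:,:,::-1]
crop(a,200,160,420,360,3.5,'pics/w6a.png')
E
```

```text
8.1167 [580.2 285.3  15.7] [ 0.8411 -0.5408 -0.0012 -0.004 ] [ 1.1  0.2 -0.1] 48.4 [ 0.7   0.59  0.02 -0.01 -0.99 -0.26]
```

View pics/w6a.png

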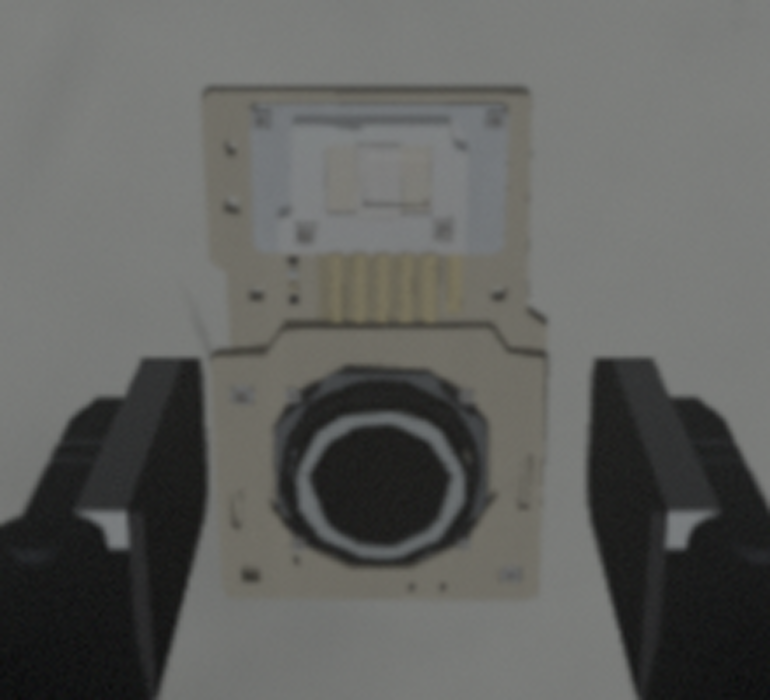

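Call:
jog_arm(
  travel=[
    [0.15,0.07,0],
    [0.15,0.07,0],
    [0.15,0.07,0],
    [0.15,0.07,0],
    [0.15,0.07,0],
    [0.15,0.07,0.4],
    [0.15,0.07,1],
    [0.15,0.07,2],
    [0.15,0.07,3],
    [0.15,0.07,3],
  ],
  dr=[
    [0,0,0],
    [0,0,0],
    [0,0,0],
    [0,0,0],
    [0,0,0],
    [0,0,0],
    [0,0,0],
    [0,0,0],
    [0,0,0],
    [0,0,0],
  ],
  hand=[4.8,3.7,3.7,3.7,3.7,3.7,3.7,3.7,3.7,3.7],
  grip_force=35,
)

```text
time: 9.0
eef_pos: [583.3, 286.9, 49.0]
tool_rot: [0.841, -0.541, -0.0, -0.006]
wrist_force: [0.7, -0.4, -0.1]
width: 39.4
```

```bash
python3 shot.py w7;python3 - <<'E'
import cv2
from h import *
a=cv2.imread('pics/w7.png')[:,:,::-1]
crop(a,200,160,420,360,3.5,'pics/w7a.png')
E
```

```text
9.0 [583.3 286.9  49. ] [ 0.8413 -0.5406 -0.     -0.0063] [ 0.7 -0.4 -0.1] 39.4 [ 0.69  0.56  0.06 -0.   -1.06 -0.26]
```

View pics/w7a.png

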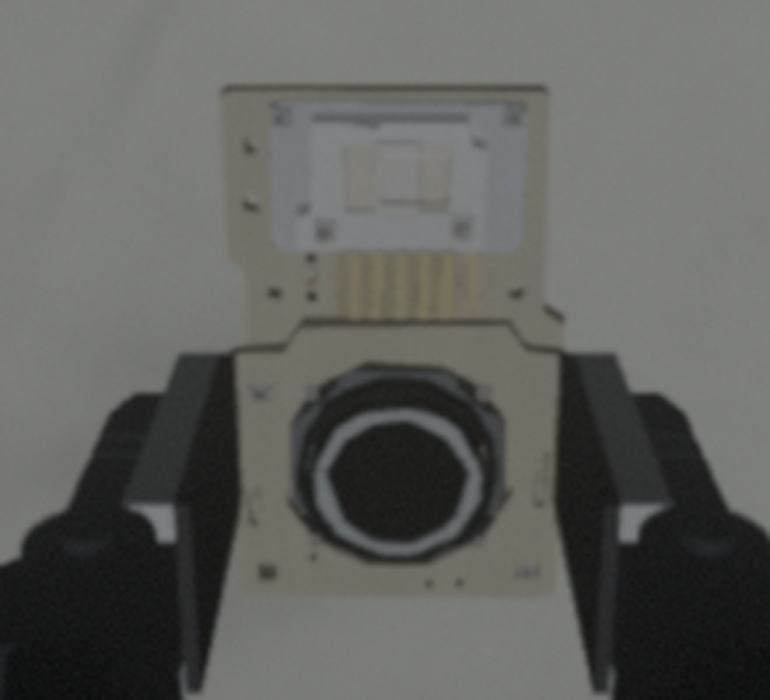

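Run:
```python
import pickle
from h import *
s,c=pickle.load(open('w7.pkl','rb'))
T=np.array(c['tool_from_camera'])
uv=np.array([(222,92),(548,92),(240,597),(556,597),(236,400),(558,400)])/3.5+[200,160]
n=cv2.undistortPoints(uv.reshape(-1,1,2),c['mtx'],c['distortion']).reshape(-1,2)
d=np.c_[n,np.ones(6)]@T[:3,:3].T
for zz in (8,9.7,11.5):
  print(zz,(T[:3,3]+d*((zz-T[2,3])/d[:,2])[:,None]).round(1)[:,:2].tolist())
```

```text
8 [[42.8, -18.3], [42.8, 18.2], [-23.8, -18.8], [-23.8, 21.8], [4.5, -18.2], [4.5, 20.9]]
9.7 [[42.3, -18.5], [42.4, 18.4], [-25.0, -19.0], [-25.0, 22.1], [3.6, -18.4], [3.6, 21.1]]
11.5 [[41.9, -18.8], [41.9, 18.6], [-26.3, -19.3], [-26.3, 22.3], [2.6, -18.7], [2.6, 21.4]]
```

Call:
jog_arm(
  travel=[
    [0,0,2],
    [0,0,5],
    [0,0,8.5],
    [0,0,12],
    [0,-1,15],
    [-0.3,-3,17],
    [-0.7,-6,17],
    [-1.2,-9.5,17],
    [-1.7,-13,17],
    [-2.2,-16.8,17],
    [-2.7,-20.6,17],
    [-3.3,-24.4,17],
    [-3.9,-28.2,17],
    [-4.5,-32,17],
    [-5,-35.6,17],
    [-5.5,-39,16],
    [-6,-42,14],
    [-6.2,-44,12],
    [-6.2,-44.4,10],
    [-6.2,-44.4,9],
  ],
  dr=[
    [0,0,0],
    [0,0,0],
    [0,0,0],
    [0,0,0],
    [0,0,0],
    [0,0,-0.02],
    [0,0,-0.06],
    [0,0,-0.1],
    [0,0,-0.14],
    [0,0,-0.18],
    [0,0,-0.22],
    [-0.005,0.003,-0.26],
    [-0.005,0.003,-0.3],
    [-0.005,0.003,-0.32],
    [-0.005,0.003,-0.329],
    [-0.005,0.003,-0.329],
    [-0.005,0.003,-0.329],
    [-0.005,0.003,-0.329],
    [-0.005,0.003,-0.329],
    [-0.005,0.003,-0.329],
  ],
  hand=[3.7,3.7,3.7,3.7,3.7,3.7,3.7,3.7,3.7,3.7,3.7,3.7,3.7,3.7,3.7,3.7,3.7,3.7,3.7,3.7],
)

```text
time: 10.72
eef_pos: [518.9, -158.4, 135.1]
tool_rot: [0.74, -0.672, -0.001, -0.002]
wrist_force: [-0.0, 0.1, -1.2]
width: 39.5
```

```bash
python3 shot.py w8
```

```text
10.7167 [ 518.9 -158.4  135.1] [ 0.7403 -0.6723 -0.0013 -0.002 ] [-0.   0.1 -1.2] 39.5 [-0.01  0.3  -0.12 -0.01 -1.15  0.11]
```

View pics/w8.png

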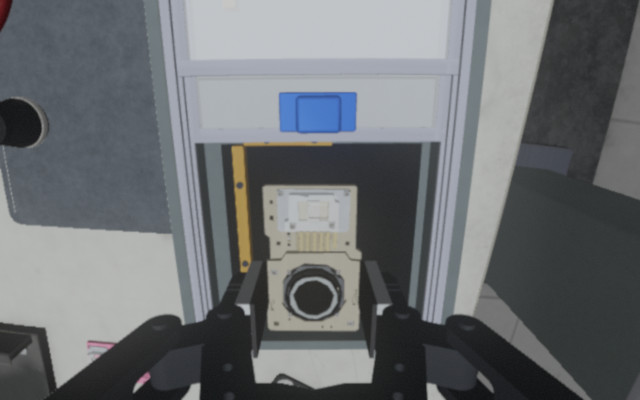

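Call:
jog_arm(
  travel=[
    [0,0,-2],
    [0,0,-4.5],
    [0,0,-7],
    [0,0,-8.8],
    [0,0,-9.8],
    [0,0,-10.4],
    [0,0,-10.7],
    [0,0,-10.7],
    [0,0,-10.7],
  ],
  dr=[
    [0,0,0.003],
    [0,0,0.003],
    [0,0,0.003],
    [0,0,0.003],
    [0,0,0.003],
    [0,0,0.003],
    [0,0,0.003],
    [0,0,0.003],
    [0,0,0.003],
  ],
  hand=[3.7,3.7,3.7,3.7,3.7,3.7,3.7,3.7,3.7],
)

```text
time: 11.52
eef_pos: [519.4, -157.3, 28.1]
tool_rot: [0.742, -0.671, -0.001, -0.002]
wrist_force: [0.3, 0.7, -0.1]
width: 39.6
```

```bash
python3 shot.py w9
```

```text
11.5167 [ 519.4 -157.3   28.1] [ 0.7417 -0.6707 -0.0014 -0.002 ] [ 0.3  0.7 -0.1] 39.6 [-0.01  0.41 -0.26 -0.01 -0.9   0.11]
```

View pics/w9.png

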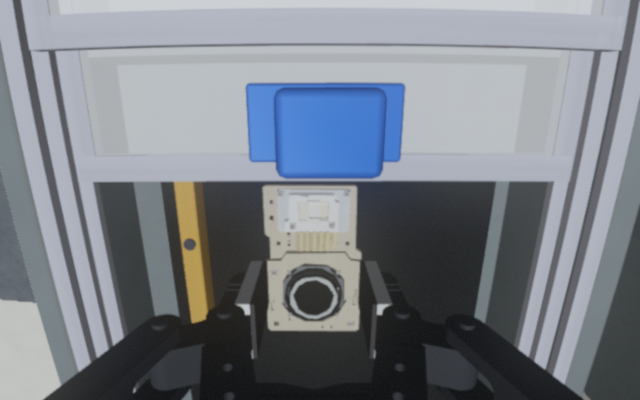

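Call:
jog_arm(
  travel=[
    [0,0,-0.15],
    [0,0,-0.25],
    [0.02,-0.2,-0.25],
    [0.04,-0.4,-0.25],
    [0.06,-0.6,-0.25],
    [0.07,-0.7,-0.25],
    [0.08,-0.8,-0.25],
    [0.08,-0.8,-0.25],
  ],
  dr=[
    [0,0,0],
    [0,0,0],
    [0,0,0],
    [0,0,0],
    [0,0,0],
    [0,0,0],
    [0,0,0],
    [0,0,0],
  ],
  hand=[3.7,3.7,3.7,3.7,3.7,3.7,3.7,3.7],
)

```text
time: 12.23
eef_pos: [520.5, -162.1, 26.2]
tool_rot: [0.741, -0.671, -0.003, -0.004]
wrist_force: [-3.1, 17.6, 9.7]
width: 39.3
```

Call:
jog_arm(
  travel=[
    [0,0.1,0],
    [0,0.1,0],
    [0,0.1,0],
    [0,0.1,0],
    [0,0.1,0.5],
    [0,0.1,1.5],
    [0,0.1,3],
    [0,0.1,4.5],
    [-0.5,0,5],
    [-1.5,-0.2,5],
    [-2.5,-0.5,5],
    [-3.5,-0.8,5],
    [-4.5,-1.05,5],
    [-4.5,-1.05,5],
    [-4.5,-1.05,5],
  ],
  dr=[
    [0,0,0],
    [0,0,0],
    [0,0,0],
    [0,0,0],
    [0,0,0],
    [0,0,0],
    [0,0,0],
    [0,0,0],
    [0,0,0],
    [0,0,0],
    [0,0,0],
    [0,0,0],
    [0,0,0],
    [0,0,0],
    [0,0,0],
  ],
  hand=[5.2,5.2,5.2,5.2,5.2,5.2,5.2,5.2,3,0,0,0,0,0,0],
)

```text
time: 13.48
eef_pos: [474.4, -172.9, 75.9]
tool_rot: [0.741, -0.671, -0.003, -0.004]
wrist_force: [0.2, 0.3, 0.5]
width: -0.0
```

```bash
python3 shot.py w10
```

```text
13.4833 [ 474.4 -172.9   75.9] [ 0.7411 -0.6714 -0.0029 -0.0042] [0.2 0.3 0.5] -0.0 [-0.05  0.29 -0.3  -0.01 -0.98  0.15]
```

View pics/w10.png

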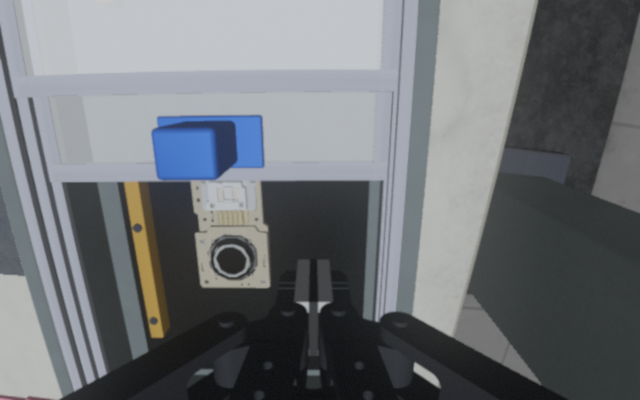

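Call:
jog_arm(
  travel=[
    [0,0,-1.2],
    [0,0,-2.6],
    [0,0,-3.8],
    [0,0,-4.4],
    [0,0,-4.7],
    [0,0,-4.8],
    [0,0,-4.8],
  ],
  dr=[
    [0.006,0.003,0],
    [0.006,0.003,0],
    [0.006,0.003,0],
    [0.006,0.003,0],
    [0.006,0.003,0],
    [0.006,0.003,0],
    [0.006,0.003,0],
  ],
  hand=[0,0,0,0,0,0,0],
)

```text
time: 14.12
eef_pos: [475.4, -172.8, 28.0]
tool_rot: [0.741, -0.671, -0.006, -0.005]
wrist_force: [0.4, 0.4, 0.6]
width: -0.2
```

```bash
python3 shot.py w11
```

```text
14.1167 [ 475.4 -172.8   28. ] [ 0.7413 -0.6711 -0.0057 -0.0055] [0.4 0.4 0.6] -0.2 [-0.05  0.35 -0.35 -0.02 -0.87  0.16]
```

View pics/w11.png

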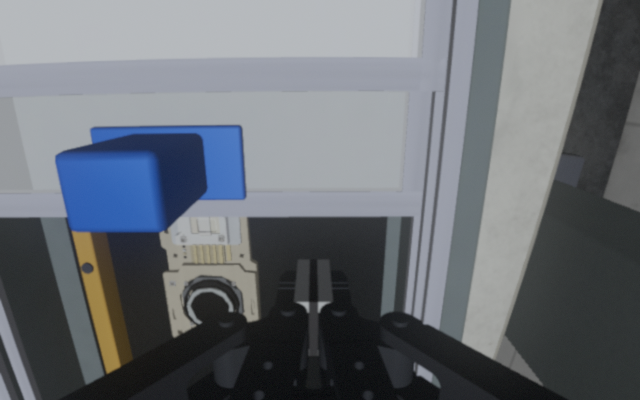

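Call:
jog_arm(
  travel=[
    [0,0,-0.2],
    [0.3,0.03,-0.3],
    [0.8,0.08,-0.3],
    [1.3,0.13,-0.3],
    [1.7,0.17,-0.3],
    [2,0.2,-0.3],
    [2.3,0.23,-0.3],
    [2.6,0.26,-0.3],
    [2.8,0.28,-0.3],
    [3,0.3,-0.3],
    [3.2,0.32,-0.3],
    [3.3,0.33,-0.3],
    [3.3,0.33,-0.3],
  ],
  dr=[
    [-0.015,0,0],
    [-0.015,0,0],
    [-0.015,0,0],
    [-0.015,0,0],
    [-0.015,0,0],
    [-0.015,0,0],
    [-0.015,0,0],
    [-0.015,0,0],
    [-0.015,0,0],
    [-0.015,0,0],
    [-0.015,0,0],
    [-0.015,0,0],
    [-0.015,0,0],
  ],
  hand=[0,0,0,0,0,0,0,0,0,0,0,0,0],
)

```text
time: 15.25
eef_pos: [508.8, -169.5, 25.4]
tool_rot: [0.741, -0.671, -0.0, -0.0]
wrist_force: [0.2, 0.1, 0.6]
width: 0.1
```

```bash
python3 shot.py w12
```

```text
15.25 [ 508.8 -169.5   25.4] [ 7.413e-01 -6.711e-01 -3.000e-04 -2.000e-04] [0.2 0.1 0.6] 0.1 [-0.03  0.4  -0.28 -0.   -0.89  0.13]
```

View pics/w12.png

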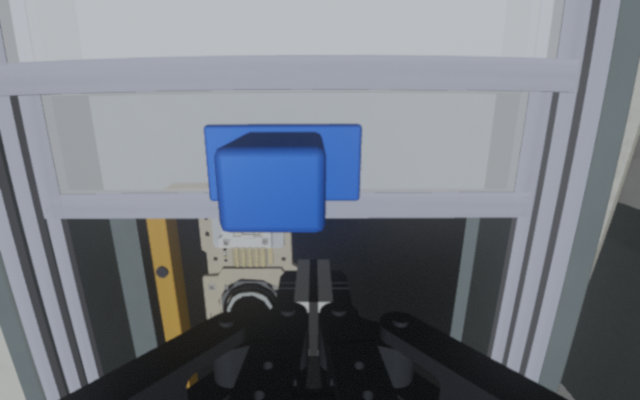

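Call:
jog_arm(
  travel=[
    [0.2,0.02,0],
    [0.4,0.04,0],
    [0.6,0.06,0],
    [0.8,0.08,0],
    [1,0.1,0],
    [1.2,0.12,0],
    [1.3,0.13,0],
    [1.3,0.13,0],
  ],
  dr=[
    [0,0,0],
    [0,0,0],
    [0,0,0],
    [0,0,0],
    [0,0,0],
    [0,0,0],
    [0,0,0],
    [0,0,0],
  ],
  hand=[0,0,0,0,0,0,0,0],
)

```text
time: 15.97
eef_pos: [519.3, -168.5, 25.0]
tool_rot: [0.741, -0.671, -0.002, 0.002]
wrist_force: [-7.2, -0.8, 3.8]
width: -0.1
```

```bash
python3 shot.py w13
```

```text
15.9667 [ 519.3 -168.5   25. ] [ 0.7412 -0.6712 -0.0023  0.0017] [-7.2 -0.8  3.8] -0.1 [-0.03  0.42 -0.25 -0.   -0.9   0.13]
```

View pics/w13.png

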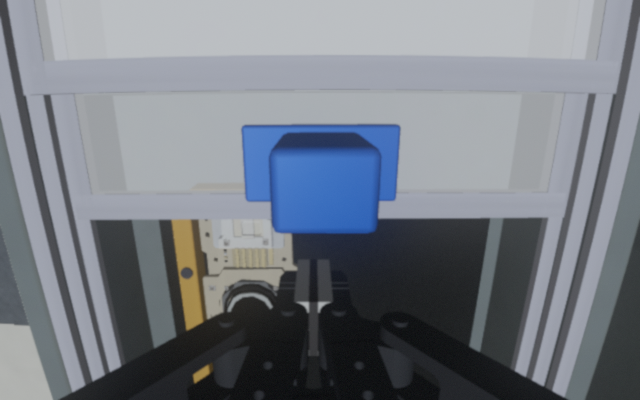

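Call:
jog_arm(
  travel=[
    [0.2,0.02,0],
    [0.4,0.04,0],
    [0.5,0.05,0],
    [0.5,0.05,0],
    [0,0,0],
    [-0.8,-0.08,0],
    [-1,-0.1,0.5],
    [-1,0,2],
    [-1,0.5,4],
    [-0.5,2,5],
    [0,4,5],
    [1,6,5],
    [1.7,7,5],
    [1.7,7,5],
    [1.7,7,5],
  ],
  dr=[
    [0,0,0],
    [0,0,0],
    [0,0,0],
    [0,0,0],
    [0,0,0],
    [0,0,0],
    [0,0,0],
    [0,0,0],
    [0,0,0],
    [0,0,0],
    [0,0,0],
    [0,0,0],
    [0,0,0],
    [0,0,0],
    [0,0,0],
  ],
  hand=[0,0,0,0,0,0,0,0,0,0,0,0,0,0,0],
)

```text
time: 17.27
eef_pos: [536.7, -98.2, 75.1]
tool_rot: [0.742, -0.671, -0.002, 0.001]
wrist_force: [-0.4, -0.0, -0.7]
width: -0.1
```

```bash
python3 shot.py w14
```

```text
17.2667 [536.7 -98.2  75.1] [ 0.7417 -0.6708 -0.0021  0.0015] [-0.4 -0.  -0.7] -0.1 [ 0.11  0.36 -0.19 -0.   -1.02 -0.  ]
```

View pics/w14.png

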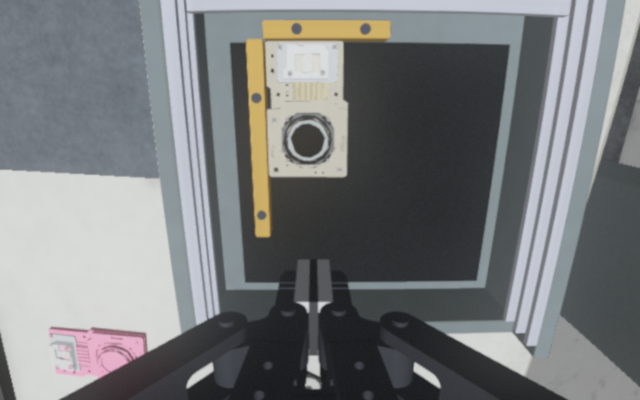

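Call:
jog_arm(
  travel=[
    [0,0,-1.2],
    [0,0,-2.8],
    [0,0,-4],
    [0,0,-4.7],
    [0,0,-5],
    [0,0,-5.1],
    [0.02,-0.3,-5.1],
    [0.07,-0.8,-5.1],
    [0.12,-1.3,-5.1],
    [0.17,-1.7,-5.1],
    [0.2,-2,-5.1],
    [0.22,-2.2,-5.1],
    [0.24,-2.4,-5.1],
    [0.26,-2.6,-5.1],
    [0.28,-2.8,-5.1],
    [0.28,-2.8,-5.1],
  ],
  dr=[
    [0,0,0],
    [0,0,0],
    [0,0,0],
    [0,0,0],
    [0,0,0],
    [0,0,0],
    [0,0,0],
    [0,0,0],
    [0,0,0],
    [0,0,0],
    [0,0,0],
    [0,0,0],
    [0,0,0],
    [0,0,0],
    [0,0,0],
    [0,0,0],
  ],
  hand=[0,0,0,0,0,0,0,0,0,0,0,0,0,0,0,0],
)

```text
time: 18.65
eef_pos: [539.0, -123.8, 24.1]
tool_rot: [0.741, -0.671, -0.004, -0.0]
wrist_force: [-3.5, 13.6, 6.4]
width: 0.0
```

Call:
jog_arm(
  travel=[
    [0,0.5,0],
    [-0.1,1.2,0.2],
    [-0.1,1.5,1.5],
    [-0.1,1.5,4],
    [-0.3,1.5,7.5],
    [-0.8,-1,10],
    [-1,-2,10.5],
    [-1,-2.5,10.5],
    [-1,-2.5,10.5],
    [-1,-2.5,10.5],
  ],
  dr=[
    [0,0,0],
    [0,0,0],
    [0,0,0],
    [0,0,0],
    [0,0,0],
    [0,0,0],
    [0,0,0],
    [0,0,0],
    [0,0,0],
    [0,0,0],
  ],
  hand=[0,0,0,0,0,0,2,5,5,5],
)

```text
time: 19.48
eef_pos: [528.1, -148.6, 127.6]
tool_rot: [0.741, -0.672, -0.005, 0.0]
wrist_force: [0.8, -0.0, 0.4]
width: 48.3
```

```bash
python3 shot.py w15;python3 - <<'E'
import cv2
from h import *
a=cv2.imread('pics/w15.png')[:,:,::-1]
crop(a,200,50,420,250,3.5,'pics/w15a.png')
E
```

```text
19.4833 [ 528.1 -148.6  127.6] [ 7.407e-01 -6.718e-01 -4.900e-03  4.000e-04] [ 0.8 -0.   0.4] 48.3 [ 0.01  0.32 -0.1  -0.01 -1.15  0.09]
```

View pics/w15a.png

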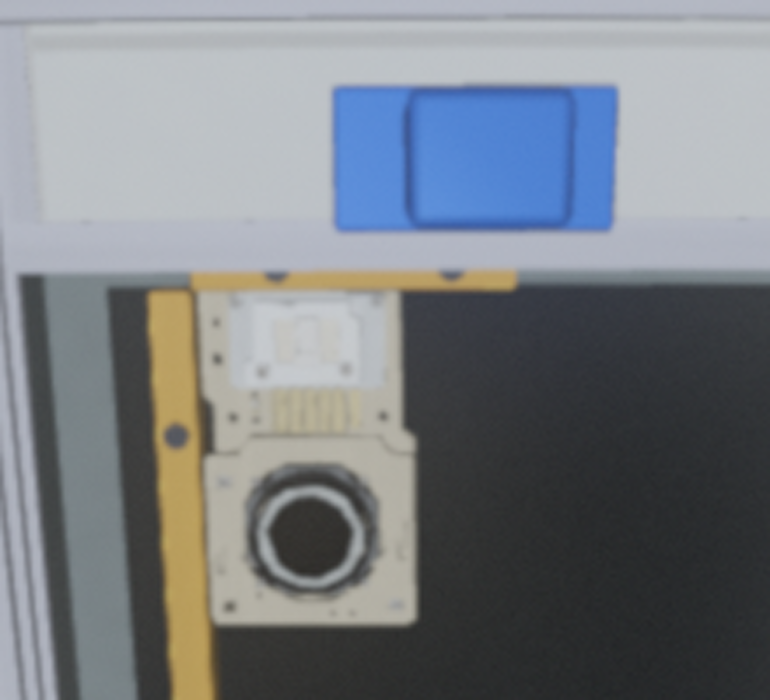

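Run:
```python
import pickle
from h import *
from scipy.optimize import least_squares
s,c=pickle.load(open('w15.pkl','rb')); R,t=cam(c,s)
a=c['color'].copy()
def W(p,X):
    X=np.array(X,float);cc,ss=np.cos(p[2]),np.sin(p[2]); return X@np.array([[cc,ss,0],[-ss,cc,0],[0,0,1]])+[p[0],p[1],2]
X=[(58,38,20),(50,38,20),(-10,38,20)]
uv=np.array([(148,291),(192,291),(516,290)])/3.5+[200,50]
q=least_squares(lambda p:(proj(c,R,t,W(p,X)+[0,0,p[3]])-uv).ravel(),[524,-243,.099,0]); print(q.x,q.fun.round(2))
B=W(q.x,[(50,38,14),(8,38,14),(8,106,14),(50,106,14)])+[0,0,q.x[3]]
print(((proj(c,R,t,B)-[200,50])*3.5).round(1))
```

```text
[ 5.22813922e+02 -2.41611842e+02  9.89344249e-02 -1.58516823e+00] [ 0.11  0.03 -0.13 -0.04  0.01  0.01]
[[196.3 287.7]
 [418.  286.9]
 [416.6 623.5]
 [212.2 624.2]]
```

Call:
jog_arm(
  travel=[
    [-0.1,-2,0],
    [-0.3,-5,0],
    [-0.45,-7.3,0],
    [-0.5,-8.1,0],
    [-0.5,-8.1,-1],
    [-0.5,-8.1,-2.5],
    [-0.5,-8.1,-4],
    [-0.5,-8.1,-4.9],
    [-0.5,-8.1,-5.1],
    [-0.5,-8.1,-5.1],
    [-0.5,-8.1,-5.1],
    [-0.5,-8.1,-5.1],
    [-0.5,-8.1,-5.1],
    [-0.5,-8.1,-5.1],
  ],
  dr=[
    [-0.006,-0.008,0],
    [-0.006,-0.008,0],
    [-0.006,-0.008,0],
    [-0.006,-0.008,0],
    [-0.006,-0.008,0],
    [-0.006,-0.008,0],
    [-0.006,-0.008,0],
    [-0.006,-0.008,0],
    [-0.006,-0.008,0],
    [-0.006,-0.008,0],
    [-0.006,-0.008,0],
    [-0.006,-0.008,0],
    [-0.006,-0.008,0],
    [-0.006,-0.008,0],
  ],
  hand=[5,5,5,5,5,5,5,5,5,1.5,1.5,1.5,1.5,1.5],
  grip_force=30,
)

```text
time: 20.7
eef_pos: [523.4, -229.1, 77.2]
tool_rot: [0.741, -0.672, 0.0, -0.0]
wrist_force: [-1.2, 2.7, 1.8]
width: 21.3
```

Call:
jog_arm(
  travel=[
    [-0.05,0.5,0],
    [-0.15,1.5,0],
    [-0.27,2.7,0],
    [-0.4,4,0],
    [-0.53,5.3,0],
    [-0.66,6.6,0],
    [-0.79,7.9,0],
    [-0.92,9.2,0],
    [-1.05,10.5,0],
    [-1.16,11.7,0],
    [-1.26,12.7,0],
    [-1.35,13.6,0],
    [-1.41,14.2,0],
    [-1.45,14.6,0],
    [-1.48,14.9,0],
    [-1.5,15.1,0],
    [-1.5,15.1,0],
    [-1.5,15.1,0],
  ],
  dr=[
    [0,0,0],
    [0,0,0],
    [0,0,0],
    [0,0,0],
    [0,0,0],
    [0,0,0],
    [0,0,0],
    [0,0,0],
    [0,0,0],
    [0,0,0],
    [0,0,0],
    [0,0,0],
    [0,0,0],
    [0,0,0],
    [0,0,0],
    [0,0,0],
    [0,0,0],
    [0,0,0],
  ],
  hand=[1.5,1.5,1.5,1.5,1.5,1.5,1.5,1.5,1.5,1.5,1.5,1.5,1.5,1.5,1.5,1.5,1.5,1.5],
)

```text
time: 22.2
eef_pos: [508.5, -84.1, 77.3]
tool_rot: [0.741, -0.671, 0.003, 0.004]
wrist_force: [4.9, -29.3, -9.2]
width: 21.0
```

Call:
jog_arm(
  travel=[
    [0,0,0],
    [0,0,0],
    [0,0,0],
    [0,0,0],
    [0,0,0],
    [0,0,1.5],
    [0,0,4],
    [0,0,7.5],
    [0,0,11],
    [0.2,-2,14],
    [0.5,-4.5,15.5],
    [0.8,-6.5,15.5],
    [0.8,-6.5,15.5],
    [0.8,-6.5,15.5],
  ],
  dr=[
    [0,0,0],
    [0,0,0],
    [0,0,0],
    [0,0,0],
    [0,0,0],
    [0,0,0],
    [0,0,0],
    [0,0,0],
    [0,0,0],
    [0,0,0],
    [0,0,0],
    [0,0,0],
    [0,0,0],
    [0,0,0],
  ],
  hand=[5,5,5,5,5,5,5,5,5,5,5,5,5,5],
)

```text
time: 23.37
eef_pos: [516.6, -149.2, 232.2]
tool_rot: [0.741, -0.672, 0.003, 0.003]
wrist_force: [-0.1, 0.7, -0.9]
width: 50.1
```

```bash
python3 shot.py w16;python3 - <<'E'
import cv2
from h import *
from station import r
a=cv2.imread('pics/w16.png')[:,:,::-1]
crop(a,205,20,435,270,2.4,'pics/w16a.png')
for n in ('scene','side'):
    c=r.capture(n); cv2.imwrite(f'pics/{n}16.png',c['color'][:,:,::-1])
    if n=='scene': crop(c['color'],320,120,480,240,5,'pics/sc16a.png')
    else: crop(c['color'],270,225,420,375,4,'pics/sd16a.png')
E
```

```text
23.3667 [ 516.6 -149.2  232.2] [ 0.7408 -0.6717  0.0031  0.0035] [-0.1  0.7 -0.9] 50.1 [ 0.02  0.23  0.04  0.01 -1.38  0.08]
```

View pics/w16a.png

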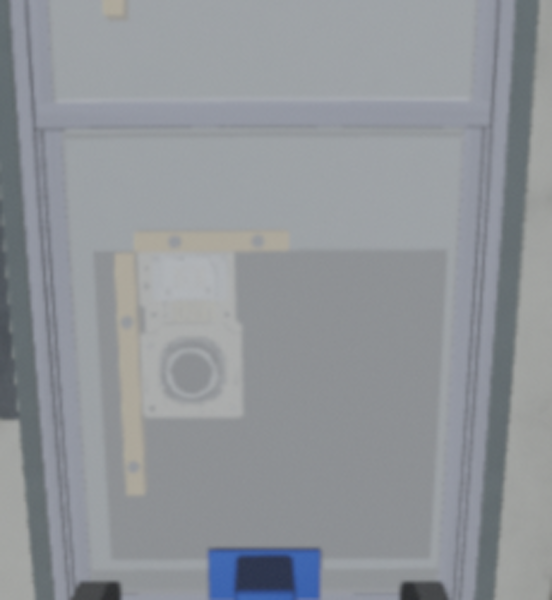

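View pics/sc16a.png

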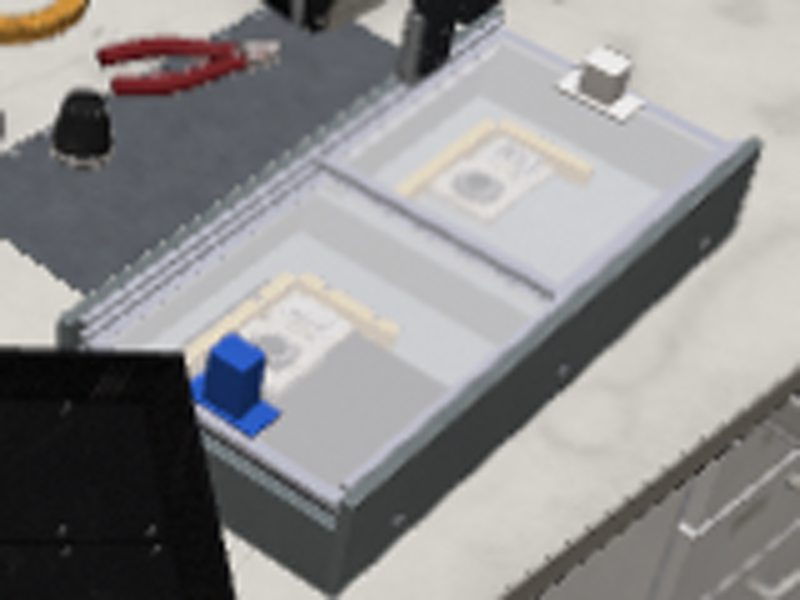

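View pics/scene16.png

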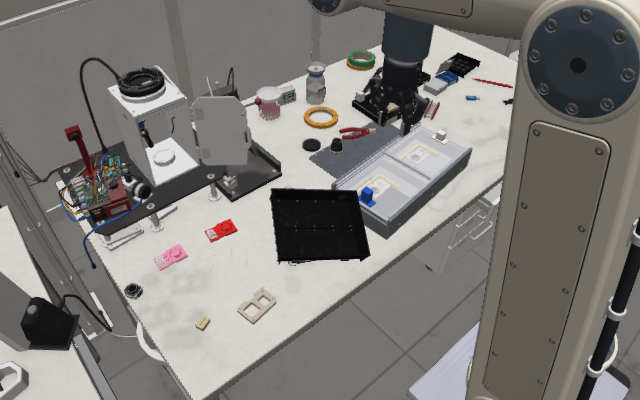

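Run:
```python
from station import r
from h import *
sc=r.capture('scene')
p=[524.36,-245.46,.0986]
for y in (160,157,155):
    X=np.array([p[0]-np.sin(p[2])*y,p[1]+np.cos(p[2])*y,86]); print(y,(proj(sc,*cam(sc),X)[0]-[320,120])*5)
r.job_done()
```

```text
160 [238.58745465 345.62428076]
157 [242.67576923 342.46444169]
155 [245.39412843 340.36333201]
the job is handed in; nothing more can be done
```

The beige board is loaded in the left bay, black round part up, and the blue-handled cover is shut again. I handed the job in at about 23.5 s; it gave no verdict.

**What I did:**
1. The blue cover was about 20 mm ajar at the start. I slid it open to its hard stop, under the white-handled cover.
2. I picked the board up from the bench, carried it over the tray and set it down in the bay.
3. I pressed it against the end stop (about 18 N), pushed it onto the fence, then pushed it onto the end stop again (about 14 N).
4. I slid the cover shut until it hit its end stop at about 29 N, after 145.8 mm of travel (145 mm nominal). Then I released it and lifted clear.

**Last checks:**
- **Board:** after the final push, its two end corners by the round part were within about 0.5 mm of the predicted home position. The view through the shut cover still shows it against both stops.
- **Blue cover:** the handle is seen within about 1.5 pixels of its predicted shut position, on the shut side.
- **Other parts:** the white cover, the frame and the brass block look unmoved.

**Disagreements:** the wrist camera and the two fixed cameras disagreed by up to 4 mm on where the case is. I relied on contact forces for the final seating. I read forces only at the end of each move, so short peaks in between were not checked.

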